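# Reload the tape dispenser with the roll at the back of the tape stand

### The job

The tape dispenser needs the wide roll of masking tape, which hangs at the back of the loaded stand, next to its post, behind the medium and the narrow roll. Clear those two onto the bar of the empty stand, set the wide roll in the dispenser so that it rests on the rollers, then hang the medium and the narrow roll back, each just where it hung before. Leave the paint jar, the bottle and the brush jar where they are.

Things in the scene. Friction and masses are not known exactly. Their poses are not given: they have to be found in the camera images.
- roll_wide: The widest of three cream masking-tape rolls: 48 mm wide (along its axis), 116 mm outer diameter, hollow core 76 mm across inside, rigid. Origin at the ring's centre, y along its axis (along the bar when it hangs); it may spin about y. About 0.26 kg. At the start it hangs nearest the post.
- roll_medium: Middle one of the rolls: 36 mm wide, 112 mm outer diameter, hollow core 76 mm across inside, rigid. Origin at the ring's centre, y along its axis (along the bar when it hangs); it may spin about y. About 0.17 kg. It hangs between the wide roll and the free end, in either of two places about 70 mm apart.
- roll_narrow: Narrowest roll: 24 mm wide, 108 mm outer diameter, hollow core 76 mm across inside, rigid. Origin at the ring's centre, y along its axis (along the bar when it hangs); it may spin about y. About 0.1 kg. It hangs in the other of those two places. Gaps between the rolls' faces are 25 mm or more.
- stand_loaded: Wooden tape stand carrying the rolls at the start. Fixed. Origin on the table under its middle, y along the bar. Base 90 x 280 x 18 mm; 28 mm post at y -125, as high as the bar. Flat bar 24 mm wide, 14 high, from the post to its free end at y +125; bar top 142 mm above the table. A hanging roll's centre is 106 mm above the table.
- stand_spare: The empty stand, in all sizes and axes the same as the loaded one (bar from the post at y -125 mm to the free end at y +125 mm). Rolls come off and go on only over the free end: raised 29 mm from hanging, the bar is in the middle of a roll's core and the roll slides clear along the bar. On either stand a hung roll's centre is 106 mm above the table.
- dispenser: Grey drop-in tape dispenser, black foot, fixed. Origin on the table under the well's centre, y across (axis of the loaded roll), cutter at -x, 51 mm high, reaching x -87 mm. Two cheeks 84 mm high, 62 mm apart inside. Two 16 mm rest rollers across at x -32 and +32, axes 24 mm up. The wide roll resting on both has its centre over the origin, 82 mm above the table.
- paint_jar: Squat yellow paint jar with a white cap, 68 mm in diameter, 85 mm high; origin at the centre of its foot. A bystander, loose.
- paint_bottle: Blue paint bottle with a black cap, 52 mm in diameter, 130 mm high; origin at the centre of its foot. A bystander, loose.
- brush_jar: Glass jar, 72 mm in diameter, 85 mm high, with three brushes standing in it up to 195 mm high; origin at the centre of its foot. A bystander, loose.
Things that resemble listed ones, but are neither listed nor needed, are in the scene too. What is shaped like the roll_wide but blue is not meant.

How it is judged (in metres and radians):
On the way, in this order (a step that is already met when the one before it is completed fails the run):
1. The medium and the narrow roll both hang on the bar of the spare stand, let go and at rest (x of roll_medium in the frame of stand_spare between -0.015 and 0.015 m and y of roll_medium in the frame of stand_spare between -0.105 and 0.115 m and z of roll_medium in the frame of stand_spare between 0.098 and 0.112 m and contact force between each of roll_medium, roll_narrow and the fingers below 0.1 N and linear speed of each of roll_medium, roll_narrow below 0.03 m/s and angular speed of each of roll_medium, roll_narrow below 0.4 rad/s and x of roll_narrow in the frame of stand_spare between -0.015 and 0.015 m and y of roll_narrow in the frame of stand_spare between -0.105 and 0.115 m and z of roll_narrow in the frame of stand_spare between 0.098 and 0.112 m), for 0.2 s.
2. The wide roll rests on the rollers of the dispenser, let go (horizontal distance between roll_wide and dispenser below 0.012 m and z of roll_wide in the frame of dispenser between 0.075 and 0.088 m and angle between the y axis of roll_wide and the y axis of dispenser, either way round below 0.17 rad and contact force between roll_wide and the fingers below 0.1 N and linear speed of roll_wide below 0.03 m/s and angular speed of roll_wide below 0.4 rad/s), for 0.2 s.
At the end, for the whole second after the job is handed in: The wide roll rests in the dispenser (centre within 12 mm of the well's in plan, 75-88 mm up, axis within 10 degrees of across); the medium and narrow rolls hang on the loaded stand, each within 15 mm of where it hung at the start; all are released and at rest (all of step 2 and distance of each of roll_medium, roll_narrow from where it was at the start of the episode below 0.015 m and contact force between each of roll_medium, roll_narrow and the fingers below 0.1 N and linear speed of each of roll_medium, roll_narrow below 0.03 m/s and angular speed of each of roll_medium, roll_narrow below 0.4 rad/s); the robot touches nothing.
It fails at once if The paint jar is shifted or knocked by more than 25 mm (distance of paint_jar from where it was at the start of the episode above 0.025 m).
It fails at once if The paint bottle is shifted or knocked by more than 25 mm (distance of paint_bottle from where it was at the start of the episode above 0.025 m).
It fails at once if The brush jar is shifted or knocked by more than 25 mm (distance of brush_jar from where it was at the start of the episode above 0.025 m).
It also fails if it takes over 138 s, if anything falls off the work surface, if the arm or the gripper's body presses on something with over 40 N, if the wrist force passes 120 N, or if a joint passes its speed limit or range.

### The arm

A 6-joint arm with a two-finger parallel gripper is mounted at the origin on the work surface. World frame = base frame: x ahead of the robot, y to its left, z up, the work surface at z = 0. Lengths are in mm, angles in rad, forces in N, time in s.
With the tool pointing down it reaches from about 425 to 925 mm from the base axis. Payload 12.5 kg.
Tool frame: the origin (TCP) lies midway between the tips of the shut fingers; the grasp point (between the pads) lies 19 mm behind it; z points along the fingers, y is the line along which they close (so a half turn about z gives the same grasp; the last joint's range is limited). The gripper opens to 85 mm and grips with 20 to 120 N. Pads are 22 mm wide; open, the fingers measure 114 mm over their backs; the gripper's body (76 mm by 85 mm) begins 54 mm behind the grasp point. The pads swing forward as they close: fully open they stand 13 mm farther back than shut.
Start: joints at [-1.305, 0.491, 1.559, -0, 1.092, -0.106], TCP at [227.081, -582.305, 231.327] pointing down, gripper open.
Joint ranges: [-3.1, 3.1], [-0.84, 2.19], [0.05, 2.79], [-1.13, 4.28], [0.06, 2.93], [-2.69, 2.69]. Speed limits (rad/s): [2.22, 2.22, 2.79, 3.14, 3.14, 3.14].

### API

Orientations are given as [roll, pitch, yaw] about the fixed x, y, z axes, in that order (R = Rz(yaw) Ry(pitch) Rx(roll)).
In Python, from bench import robot gives the robot as it stands.
- The arm moves only by the shell command python3 -m handwheel 'ROWS' [FORCE]. ROWS is JSON, a list of rows, each a list of 7 numbers: the shift along the tool's x, y, z in units of 30 mm (1.0 is 30 mm), then the turn, a rotation vector about the tool's x, y, z in units of 0.12 rad (1.0 is 0.12 rad), then the opening, from 0 (shut) to 1 (fully open). A call has 1 to 12 rows; each row shifts and turns the commanded pose from where the row before left it, along the tool's axes as they then stand; what a row does not reach is not made up. A row lasts 1/10 s, in which the tool goes at most 50 mm and 8.59 degrees, less where a joint would pass 70% of its speed; a pose out of reach is approached as far as the arm can. A call with a number of a shift or a turn outside -1 to 1 is refused whole. A call with a gripper value outside its range is refused whole. The fingers move at their own pace and stop on an object; FORCE is the grip in N (left out, the last holds). Time passes only in rows, so rows that do not move let the fingers close. It gives the time, the measured TCP pose, the force, the opening and the grip force at its end, in the units of the state.
- robot.observe(): the state, without advancing time (a new reading comes with each control period).
- robot.grab_frame(name): name is "scene" or "top" or "wrist"; returns the picture (420x560x3 uint8, red, green, blue); there is no depth.
- robot.calibration(name): a dict with "camera_matrix" (3x3 intrinsics, pixels), "R" (3x3) and "t" (3): a world point X has camera coordinates R X + t; the wrist camera has in their place "mount" (4x4, takes a point from camera to tool coordinates, whose origin is the TCP and whose axes are the flange's). Camera axes: x right, y down, z forward; pixel columns grow to the right and rows downward; lengths in mm; the calibration is good to about 2 mm. A picture is of the moment at which its call begins: read the wrist's pose just before it. calibration takes no time and is no camera call.
- robot.hand_in(): hands the job in; it is judged then, once.
The state is a dict: "time": time; "joint_positions": joint angles; "qvel": joint speeds; "effort": joint torques, N m; "tool_pos": TCP position; "tcp_rot": TCP orientation; "ft_force": force on the tool from outside, world axes, zero at the start; "torque": the same for the moment, N m; "width": finger opening in mm; "finger_force": force on a finger pad.
Only numpy, scipy, OpenCV 4.12 (cv2) and the standard library are available. Lean on these libraries where they do the work, as an engineer would, in place of code of your own. Each camera call takes 0.05 s, during which the arm holds its last target. There are 200 camera calls.

## Working session

There is one attempt and no reset: what is moved stays moved. The work goes in short steps, Python scripts to look and compute and a shell command to move; the robot and the scene stay as the last step left them, time stands still between calls to the robot, and variables do not carry over. Pictures are saved under pics/ and viewed, at most 14 in all, crops included, and the job is handed in when it is done.

```bash
ls; mkdir -p pics
python3 - <<'E'
from bench import robot
import cv2
for n in("scene","top"):
    cv2.imwrite(f"pics/{n}0.png",robot.grab_frame(n)[:,:,::-1]); c=robot.calibration(n); print(n,c)
print(robot.calibration("wrist")); print(robot.observe())
E
```

```text
pics
scene {'camera_matrix': array([[545.49489843,   0.        , 279.43825034],
       [  0.        , 545.49489843, 202.60451523],
       [  0.        ,   0.        ,   1.        ]]), 'R': array([[-0.67753292,  0.7352039 , -0.02059998],
       [ 0.41428099,  0.3583418 , -0.83663756],
       [-0.60771737, -0.57538368, -0.54736937]]), 't': array([ 403.53668262, -176.29576471, 1700.7612261 ])}
top {'camera_matrix': array([[491.49898303,   0.        , 273.90983845],
       [  0.        , 491.49898303, 199.82370918],
       [  0.        ,   0.        ,   1.        ]]), 'R': array([[-0.02185211, -0.99974393, -0.0058784 ],
       [-0.98936998,  0.02247015, -0.14367371],
       [ 0.143769  ,  0.00267633, -0.98960765]]), 't': array([  27.70923337,  628.86872729, 1344.44284471])}
{'camera_matrix': array([[335.9078939 ,   0.        , 277.67592153],
       [  0.        , 335.9078939 , 208.85268724],
       [  0.        ,   0.        ,   1.        ]]), 'mount': array([[ 2.61188941e-04, -9.64044603e-01, -2.65740354e-01,
         6.80427734e+01],
       [ 9.99999843e-01,  1.20012653e-04,  5.4749437
[... 189 characters left out ...]
0000000e+00]])}
{'time': 0.1, 'joint_positions': array([-1.30462782e+00,  4.91518377e-01,  1.55940568e+00, -8.26166804e-06,
        1.09171599e+00, -1.05612100e-01]), 'qvel': array([-0.00063792, -0.00095576, -0.00097005, -0.00020198, -0.00070048,
        0.00149299]), 'effort': array([ 3.83141640e-03, -6.19447017e+01, -2.62024587e+01,  7.18754656e-08,
        2.89471231e-03, -4.09761867e-06]), 'tool_pos': array([ 227.00363493, -582.0925164 ,  230.76840127]), 'tcp_rot': array([-3.14055032e+00, -1.03125001e-04,  3.71784362e-01]), 'ft_force': array([-0.19313775,  0.97496504,  0.60317681]), 'torque': array([ 0.04735461, -0.00919773,  0.00695715]), 'finger_force': 0.0, 'width': 84.94226077152945}
```

View pics/scene0.png

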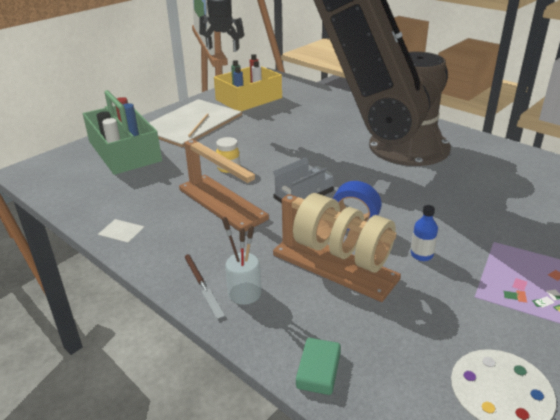

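View pics/top0.png

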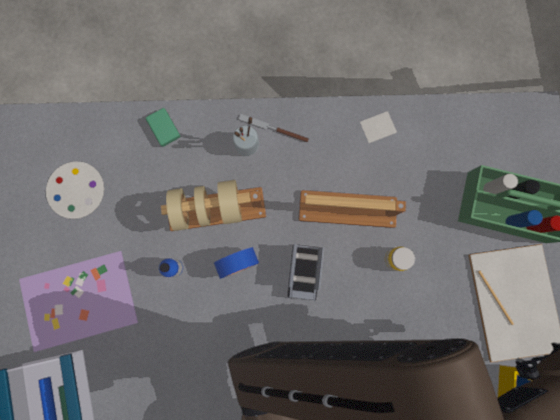

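The two views show the loaded stand (top view: post at about (262,200), free end at left; wide roll at 229, narrow at 200, medium at 176), the spare stand (free end at about (302,203), post at 400), the dispenser (306,272), the bottle (169,268), the paint jar (400,258), the brush jar (245,140) and the blue decoy (237,263). I'll enlarge both views for pixel readings.

Run:
```python
import cv2
a=cv2.imread("pics/top0.png"); cv2.imwrite("pics/top0c.png",cv2.resize(a[165:310,150:420],None,fx=2.95,fy=2.95,interpolation=cv2.INTER_CUBIC))
a=cv2.imread("pics/scene0.png"); cv2.imwrite("pics/scene0c.png",cv2.resize(a[130:310,175:445],None,fx=2.95,fy=2.95,interpolation=cv2.INTER_CUBIC))
```

```text
(no output)
```

View pics/top0c.png

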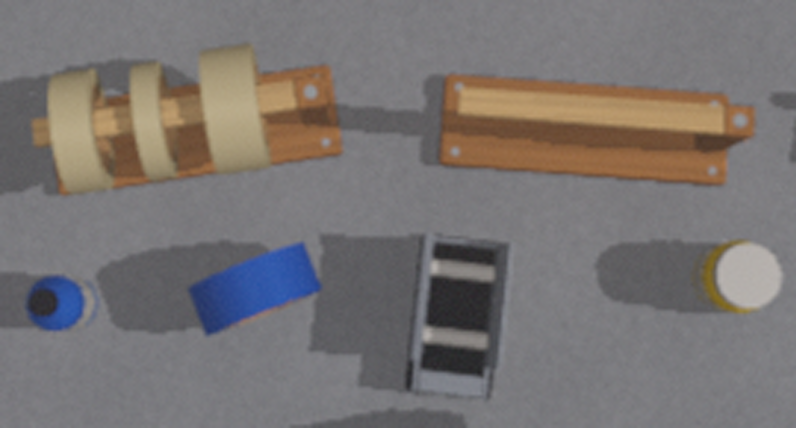

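View pics/scene0c.png

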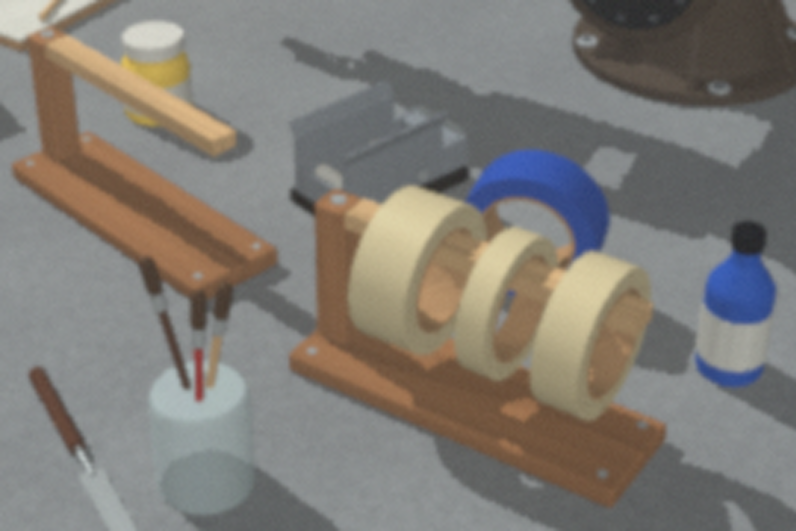

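The crops show, in crop pixels (÷2.95 plus offset). Top view: loaded post top (310,91), bar free end (33,132), roll crests at about (76,128), (150,120), (231,105). The spare has its free end at (460,102) and post at (739,121). The dispenser rollers are centred at (463,270) and (456,338), with the cutter at the bottom (-x). I'll cast these and check heights across the two views.

```bash
cat > h.py <<'E'
import numpy as np
from bench import robot
from scipy.spatial.transform import Rotation as Ro
C={n:robot.calibration(n) for n in("top","scene","wrist")}
def ray(n,px,st=None):
    c=C[n]; d=np.linalg.inv(c["camera_matrix"])@[px[0],px[1],1]
    if n=="wrist":
        R=Ro.from_euler("xyz",st["tcp_rot"]).as_matrix(); M=c["mount"]
        return R@M[:3,3]+st["tool_pos"], R@M[:3,:3]@d
    return -c["R"].T@c["t"], c["R"].T@d
def plane(o_d,z): o,d=o_d; return o+d*(z-o[2])/d[2]
def tri(r1,r2):
    (o1,d1),(o2,d2)=r1,r2; A=np.array([d1,-d2]).T; s=np.linalg.lstsq(A,o2-o1,rcond=None)[0]
    p,q=o1+s[0]*d1,o2+s[1]*d2; return (p+q)/2,np.linalg.norm(p-q)
E
python3 - <<'E'
from h import *
np.set_printoptions(precision=1,suppress=True)
T=lambda u,v:ray("top",(150+(u+.5)/2.95-.5,165+(v+.5)/2.95-.5)); S=lambda u,v:ray("scene",(175+(u+.5)/2.95-.5,130+(v+.5)/2.95-.5))
for n,a,z in [("Lpost",(310,91),142),("Lbarend",(33,132),142),("med",(76,128),162),("nar",(150,120),160),("wide",(231,105),164),
 ("LbTR",(328,66),18),("LbBR",(341,152),18),("LbBL",(60,192),18),
 ("Spost",(739,121),142),("Sbarend",(460,102),142),("SbTL",(445,74),18),("SbBL",(441,163),18),("SbBR",(725,183),18),
 ("r1a",(432,268),32),("r1b",(494,272),32),("r2a",(424,334),32),("r2b",(488,342),32),("bottle",(43,302),130),("jar",(748,275),85),("blue",(255,288),116),
 ("DchTL",(431,236),84),("DchTR",(508,243),84)]: print(n,plane(T(*a),z))
for n,a,b in [("Lpost",(310,91),(340,200)),("Spost",(739,121),(47,33)),("Sbarend",(460,102),(226,135)),("jarcap",(748,275),(155,38)),("LbBR/backright screw",(326,142),(645,425)),
 ("Lscrew far",(317,71),(312,351))]: print("tri",n,*tri(T(*a),S(*b)))
E
```

```text
Lpost [627.9  63.6 142. ]
Lbarend [596.6 310.8 142. ]
med [596.7 268.4 162. ]
nar [602.6 203.8 160. ]
wide [613.7 132.1 164. ]
LbTR [671.6  50.7  18. ]
LbBR [586.4  39.6  18. ]
LbBL [553.5 313.   18. ]
Spost [ 592.3 -317.1  142. ]
Sbarend [615.  -69.9 142. ]
SbTL [661.  -63.8  18. ]
SbBL [573.5 -57.3  18. ]
SbBR [ 547.8 -331.7   18. ]
r1a [471.8 -45.2  32. ]
r1b [ 466.8 -104.    32. ]
r2a [410.  -35.8  32. ]
r2b [401.2 -96.1  32. ]
bottle [446.6 303.  130. ]
jar [ 457.5 -331.6   85. ]
blue [455.  116.7 116. ]
DchTL [499.5 -43.   84. ]
DchTR [ 491.5 -113.5   84. ]
tri Lpost [627.6  64.1 141.2] 1.261161897070757
tri Spost [ 592.8 -317.6  142.2] 1.608809170494101
tri Sbarend [614.8 -69.6 140.8] 0.9807034582430361
tri jarcap [ 456.8 -331.8   80.2] 2.4717930528268535
tri LbBR/backright screw [549.6 161.8 -46. ] 237.88730334509245
tri Lscrew far [664.7  63.6  19.9] 5.487307742399179
```

Heights agree with the text: bar and post tops triangulate to about 141-142 mm, and bar lengths to 249 mm. Next I'll write a planning helper that only prints shifts and turns, then get closer wrist views.

```bash
cat >> h.py <<'E'
np.set_printoptions(precision=2,suppress=True)
ST={"L":(np.array([612.2,187.2]),.126),"S":(np.array([603.7,-193.5]),-.091),"D":(np.array([437.5,-70.3]),-.12)}
def rot(yaw,tilt): return (Ro.from_euler("z",yaw)*Ro.from_euler("x",np.pi)*Ro.from_euler("y",tilt)).as_matrix()
def tcp(s,y,z,tilt=.84,r=27,x=0):
    "TCP pose that holds a roll whose centre is at (x,y,z) in frame s"
    o,w=ST[s]; c,n=np.cos(w),np.sin(w); R=rot(w,tilt)
    p=np.array([o[0]+c*x-n*y,o[1]+n*x+c*y,z])-r*R[:,2]; return p,R
def raw(p,yaw,tilt=0): return np.array(p,float),rot(yaw,tilt)
def plan(*W,cur=None):
    "per leg: turn first (units of .12 rad), then shift in the turned axes (units of 30 mm)"
    s=robot.observe(); p,R=s["tool_pos"],Ro.from_euler("xyz",s["tcp_rot"]).as_matrix()
    print("t",round(s["time"],1),"at",p,"w",round(s["width"],1),"F",s["finger_force"],s["ft_force"])
    for q,Q in W:
        print("turn",Ro.from_matrix(R.T@Q).as_rotvec()/.12,"shift",Q.T@(q-p)/30,"->",q); p,R=q,Q
E
python3 -c "
from h import *
plan(raw((480,-400,380),.126),raw((540,-60,400),.126),raw((540,120,400),.126))"
```

```text
t 0.1 at [ 227.   -582.09  230.77] w 84.9 F 0.0 [-0.19  0.97  0.6 ]
turn [-0.01  0.    2.05] shift [ 9.13 -4.96 -4.97] -> [ 480. -400.  380.]
turn [0. 0. 0.] shift [  3.41 -10.99  -0.67] -> [540. -60. 400.]
turn [0. 0. 0.] shift [ 0.75 -5.95 -0.  ] -> [540. 120. 400.]
```

```bash
python3 -m handwheel '[[0,0,-1,0,0,0.68,1],[0,0,-1,0,0,0.68,1],[0,0,-1,0,0,0.69,1],[1,-0.55,-0.22,0,0,0,1],[1,-0.55,-0.22,0,0,0,1],[1,-0.55,-0.22,0,0,0,1],[1,-0.55,-0.22,0,0,0,1],[1,-0.55,-0.22,0,0,0,1],[1,-0.55,-0.22,0,0,0,1],[1,-0.55,-0.22,0,0,0,1],[1,-0.55,-0.22,0,0,0,1],[1,-0.55,-0.22,0,0,0,1]]' 60
python3 -m handwheel '[[0.3,-1,0,0,0,0,1],[0.3,-1,0,0,0,0,1],[0.3,-1,-0.1,0,0,0,1],[0.3,-1,-0.1,0,0,0,1],[0.3,-1,-0.1,0,0,0,1],[0.3,-1,-0.1,0,0,0,1],[0.3,-1,-0.1,0,0,0,1],[0.3,-1,-0.1,0,0,0,1],[0.3,-1,-0.1,0,0,0,1],[0.3,-1,0,0,0,0,1],[0.3,-1,0,0,0,0,1],[0,0,0,0,0,0,1]]'
python3 - <<'E'
from h import *
import cv2,pickle
s=robot.observe(); f=robot.grab_frame("wrist"); cv2.imwrite("pics/w1.png",f[:,:,::-1]); pickle.dump(s,open("w1.p","wb")); print(s["qvel"]); plan(raw((540,120,400),.126))
E
```

```text
time: 1.3
tool_pos: [477.3, -400.1, 380.7]
tcp_rot: [-3.141, 0.0, 0.126]
ft_force: [-0.2, 0.3, 0.3]
width: 85.6
finger_force: 0.0
time: 2.5
tool_pos: [533.3, -58.5, 401.6]
tcp_rot: [-3.141, 0.0, 0.129]
ft_force: [-0.2, 0.4, 0.1]
width: 85.2
finger_force: 0.0
[-0.05  0.01 -0.   -0.02 -0.   -0.06]
t 2.5 at [533.16 -59.92 401.5 ] w 85.4 F 0.0 [ 0.55 -0.07  0.3 ]
turn [-0.    0.    0.02] shift [ 0.98 -5.92  0.05] -> [540. 120. 400.]
```

View pics/w1.png

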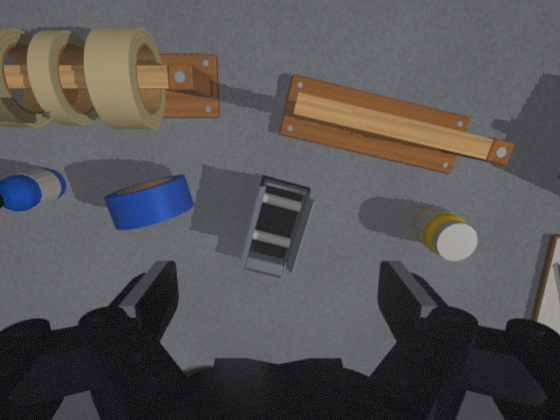

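The wrist view shows dispenser rollers centred at about (282,203) and (272,238), the spare bar end at (299,104) and post top at (501,152), and the loaded post top at (180,76). Next is the second view, over the loaded stand.

```bash
python3 -m handwheel '[[0.15,-1,0,0,0,0,1],[0.15,-1,0,0,0,0,1],[0.15,-1,0,0,0,0,1],[0.15,-1,0,0,0,0,1],[0.15,-1,0,0,0,0,1],[0.15,-0.92,0,0,0,0,1],[0,0,0,0,0,0,1],[0,0,0,0,0,0,1]]'
python3 - <<'E'
from h import *
import cv2,pickle
s=robot.observe(); f=robot.grab_frame("wrist"); cv2.imwrite("pics/w2.png",f[:,:,::-1]); pickle.dump(s,open("w2.p","wb")); print(s["qvel"],s["tool_pos"])
E
```

```text
time: 3.35
tool_pos: [537.7, 117.8, 401.4]
tcp_rot: [3.141, 0.001, 0.126]
ft_force: [0.0, -0.1, -0.3]
width: 85.6
finger_force: 0.0
[-0.02 -0.    0.    0.   -0.   -0.  ] [537.72 117.77 401.36]
```

View pics/w2.png

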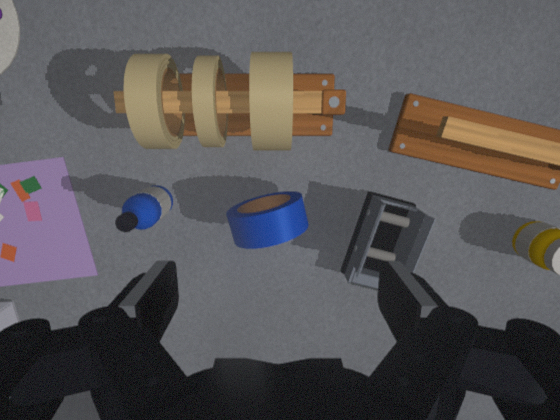

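This view shows the crest edges at row ~100: medium 126–163, narrow 194–219, wide 250–293. The loaded post top is at (334,101) and the free end at (116,102), with rollers at about (393,218) and (380,255).

Run:
```python
from h import *
import pickle
s1,s2=[pickle.load(open(f"w{i}.p","rb")) for i in(1,2)]
A=lambda *p:ray("wrist",p,s1); B=lambda *p:ray("wrist",p,s2)
o,w=ST["L"]
for n,u,v,z in [("med",126,102,162),("med",163,102,162),("nar",194,101,160),("nar",219,101,160),("wide",250,101,164),("wide",293,101,164),("post",334,101,142),("end",116,102,142)]:
    p=plane(B(u,v),z); print(n,p,"L y,x",Ro.from_euler("z",-w).apply([p[0]-o[0],p[1]-o[1],0])[[1,0]])
print("tri post",*tri(A(180,76),B(334,101)),"Sbarend",*tri(A(299,104),B(445,128)),"r1",*tri(A(282,203),B(393,218)),"r2",*tri(A(272,238),B(380,255)),"wide crest right",*tri(A(131,77),B(293,101)))
print("Spost",plane(A(501,152),142),"r1",plane(A(282,203),32),"r2",plane(A(272,238),32),"r B",plane(B(393,218),32),plane(B(380,255),32))
```

```text
med [599.04 291.27 162.  ] L y,x [104.9    0.02]
med [604.09 251.56 162.  ] L y,x [64.87  0.04]
nar [609.38 218.83 160.  ] L y,x [31.73  1.17]
nar [612.81 191.87 160.  ] L y,x [4.55 1.19]
wide [616.94 158.1  164.  ] L y,x [-29.46   1.04]
wide [622.78 112.2  164.  ] L y,x [-75.73   1.07]
post [629.69  65.04 142.  ] L y,x [-123.39    2.  ]
end [597.28 311.18 142.  ] L y,x [124.88   0.78]
tri post [629.69  64.9  141.12] 0.10341003711733823 Sbarend [617.08 -72.09 133.83] 0.7419745611487099 r1 [474.03 -72.55  39.27] 2.111539106889029 r2 [413.21 -64.24  41.36] 2.4568909483669574 wide crest right [621.82 112.01 158.64] 2.4130158884015644
Spost [ 594.17 -316.84  142.  ] r1 [471.1  -72.88  32.  ] r2 [411.05 -64.56  32.  ] r B [473.24 -75.34  32.  ] [408.29 -67.93  32.  ]
```

Both wrist views agree within about 3 mm with the fixed cameras. Loaded-frame positions: medium y≈84, narrow ≈18, wide ≈-53. Now the tilted approach to the medium roll.

```bash
sed -i 's/612.2,187.2/613,187.4/;s/603.7,-193.5/604.5,-193.8/;s/437.5,-70.3/440,-70.3/;s/),-.12)}/),-.125)}/' h.py; python3 -c "
from h import *
plan(tcp('L',84,106,r=127),tcp('L',84,106))"
```

```text
t 3.4 at [537.75 117.33 401.46] w 85.2 F 0.0 [ 0.06 -0.03 -0.48]
turn [ 0.01  7.   -0.  ] shift [-5.48 -4.8   4.41] -> [508.62 258.85 190.77]
turn [0. 0. 0.] shift [-0.    0.    3.33] -> [582.5  268.21 124.02]
```

```bash
python3 -m handwheel '[[0,-0.69,0,0,1,0,0.65],[0,-0.69,0,0,1,0,0.65],[0,-0.69,0,0,1,0,0.65],[0,-0.69,0,0,1,0,0.65],[0,-0.69,0,0,1,0,0.65],[0,-0.69,0,0,1,0,0.65],[0,-0.66,0,0,1,0,0.65],[0,0,0,0,0,0,0.65]]'
python3 -c "
from h import *
print(robot.observe()['joint_positions'])
plan(tcp('L',84,106,r=127),tcp('L',84,106))"
```

```text
time: 4.2
tool_pos: [520.5, 252.4, 400.6]
tcp_rot: [3.132, -0.802, 0.125]
ft_force: [-0.8, 0.3, -0.4]
width: 55.5
finger_force: 0.0
[ 0.44  0.08  1.9  -0.57  0.45  2.31]
t 4.2 at [520.46 252.41 400.64] w 55.5 F 0.0 [-0.78  0.35 -0.43]
turn [ 0.09  0.31 -0.  ] shift [-5.45 -0.26  4.4 ] -> [508.62 258.85 190.77]
turn [0. 0. 0.] shift [-0.    0.    3.33] -> [582.5  268.21 124.02]
```

```bash
python3 -m handwheel '[[-0.8,-0.05,0.63,0,0.05,0,0.65],[-0.8,-0.05,0.63,0,0.05,0,0.65],[-0.8,-0.05,0.63,0,0.05,0,0.65],[-0.8,-0.05,0.63,0,0.05,0,0.65],[-0.8,-0.05,0.63,0,0,0,0.65],[-0.8,0,0.63,0,0,0,0.65],[-0.65,0,0.62,0,0,0,0.65],[0,0,0,0,0,0,0.65],[0,0,0,0,0,0,0.65]]'
python3 -c "
from h import *
print(robot.observe()['joint_positions'])
plan(tcp('L',84,106,r=127),tcp('L',84,106))"
```

```text
time: 5.1
tool_pos: [521.4, 235.4, 256.1]
tcp_rot: [-3.118, -0.72, 0.147]
ft_force: [0.7, -0.5, -0.3]
width: 55.6
finger_force: 0.0
[ 0.36  0.24  2.1  -0.95  0.14  2.68]
t 5.1 at [521.36 235.41 256.07] w 55.6 F 0.0 [ 0.75 -0.45 -0.25]
turn [-0.32  1.    0.11] shift [-1.84 -0.83  1.21] -> [508.62 258.85 190.77]
turn [0. 0. 0.] shift [-0.    0.    3.33] -> [582.5  268.21 124.02]
```

The forward tilt runs the wrist into its j5/j6 limits. A vertical hand set 35 mm off the axis on the far side also reaches the faces beside the bar, so I'll turn back upright and use that.

```bash
cat >> h.py <<'E'
def tv(s,y,z,dx=35,dz=14,x=0):
    "vertical hand, TCP dx,dz from the roll's centre (x,y,z) in frame s"
    o,w=ST[s]; c,n=np.cos(w),np.sin(w); x=x+dx
    return np.array([o[0]+c*x-n*y,o[1]+n*x+c*y,z+dz]),rot(w,0)
E
python3 -c "
from h import *
plan(tv('L',84,250),tv('L',84,106))"
```

```text
t 5.1 at [521.36 235.41 256.07] w 55.6 F 0.0 [ 0.75 -0.45 -0.25]
turn [-0.25 -6.    0.23] shift [ 4.   -0.83 -0.26] -> [637.17 275.13 264.  ]
turn [0. 0. 0.] shift [ 0.  -0.   4.8] -> [637.17 275.13 120.  ]
```

```bash
python3 -m handwheel '[[0.5,0,0,0,-0.8,0,0.65],[0.5,0,0,0,-1,0,0.65],[0.5,0,0,0,-1,0,0.65],[0.5,0,0,0,-1,0,0.65],[0.5,0,0,-0.1,-1,0.1,0.65],[0.5,0,0,-0.1,-1,0.1,0.65],[0,0,0,0,0,0,0.65],[0,0,0,0,0,0,0.65]]'
python3 -c "
from h import *
print(robot.observe()['joint_positions'])
plan(tv('L',84,250),tv('L',84,106))"
```

```text
time: 5.9
tool_pos: [585.8, 232.9, 290.5]
tcp_rot: [3.109, -0.198, 0.105]
ft_force: [-0.5, 0.3, -1.1]
width: 55.2
finger_force: 0.0
[ 0.3   0.38  1.59 -0.09  0.98  1.81]
t 5.9 at [585.77 232.92 290.47] w 55.2 F 0.0 [-0.52  0.29 -1.14]
turn [ 0.29 -1.65 -0.2 ] shift [ 1.88 -1.18  0.88] -> [637.17 275.13 264.  ]
turn [0. 0. 0.] shift [ 0.  -0.   4.8] -> [637.17 275.13 120.  ]
```

```bash
python3 -m handwheel '[[0,0,0,0.15,-0.83,-0.1,0.65],[0,0,0,0.14,-0.82,-0.1,0.65],[0.63,-0.39,0.3,0,0,0,0.65],[0.63,-0.39,0.3,0,0,0,0.65],[0.62,-0.39,0.28,0,0,0,0.65],[0,0,0,0,0,0,0.65],[0,0,0,0,0,0,0.65]]'
python3 - <<'E'
from h import *
import cv2
print(robot.observe()['joint_positions'])
plan(tv('L',84,106))
cv2.imwrite("pics/w3.png",robot.grab_frame("wrist")[:,:,::-1])
E
```

```text
time: 6.6
tool_pos: [636.2, 274.6, 263.7]
tcp_rot: [3.141, 0.002, 0.126]
ft_force: [0.1, 0.5, 0.8]
width: 55.4
finger_force: 0.0
[ 0.31  0.57  1.33 -0.    1.25  1.76]
t 6.6 at [636.2  274.64 263.73] w 55.4 F 0.0 [0.05 0.54 0.82]
turn [ 0.    0.01 -0.  ] shift [ 0.03 -0.01  4.79] -> [637.17 275.13 120.  ]
```

View pics/w3.png

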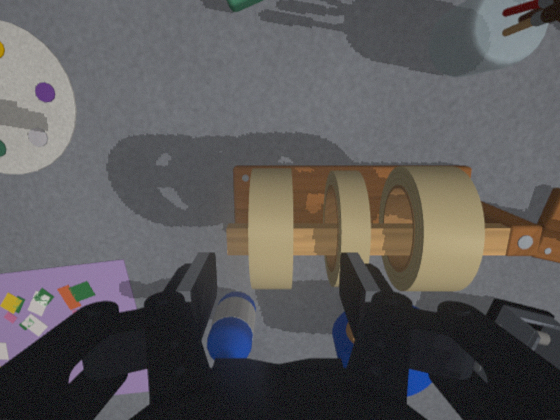

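The view shows the medium roll under the hand, with crest edges at columns about 250–293 (row 235), narrow about 342–369 and the bar end at about 228. The fingers are at columns 203 and 353. Checking the along-bar centring by ray.

Run:
```python
from h import *
s=robot.observe(); o,w=ST["L"]
for n,u,z in [("med",250,162),("med",293,162),("end",228,142),("nar",342,160),("nar",369,160),("wide",425,164),("wide",480,164),("post",526,142)]:
    p=plane(ray("wrist",(u,237),s),z); print(n,Ro.from_euler("z",-w).apply([p[0]-o[0],p[1]-o[1],0])[:2])
```

```text
med [ 11.97 105.13]
med [11.95 71.93]
end [  4.59 125.25]
nar [11.2  33.66]
nar [11.19 12.63]
wide [ 12.64 -29.13]
wide [ 12.62 -71.31]
post [   4.48 -123.89]
```

```bash
python3 -m handwheel '[[0.03,-0.1,0.8,0,0,0,0.65],[0,0,0.8,0,0,0,0.65],[0,0,0.8,0,0,0,0.65],[0,0,0.8,0,0,0,0.65],[0,0,0.8,0,0,0,0.65],[0,0,0.8,0,0,0,0.65],[0,0,0,0,0,0,0.65],[0,0,0,0,0,0,0.3],[0,0,0,0,0,0,0.3],[0,0,0,0,0,0,0.3],[0,0,0,0,0,0,0.3],[0,0,0,0,0,0,0.3]]' 60
python3 -m handwheel '[[0,0,0,0,0,0,0.2],[0,0,0,0,0,0,0.2]]'
```

```text
time: 7.85
tool_pos: [638.0, 277.6, 121.6]
tcp_rot: [3.141, -0.001, 0.125]
ft_force: [-1.5, -0.6, 7.0]
width: 35.1
finger_force: 60.5
time: 8.05
tool_pos: [638.0, 277.6, 121.6]
tcp_rot: [3.141, -0.001, 0.125]
ft_force: [-0.7, -1.3, 7.3]
width: 35.5
finger_force: 60.5
```

```bash
python3 -m handwheel '[[0,0,-0.5,0,0,0,0.2],[0,0,-0.48,0,0,0,0.2],[0,0,0,0,0,0,0.2],[0,-0.6,0,0,0,0,0.2],[0,-0.8,0,0,0,0,0.2],[0,-0.8,0,0,0,0,0.2],[0,-0.8,0,0,0,0,0.2],[0,0,0,0,0,0,0.2]]'
python3 - <<'E'
from h import *
p=robot.observe()["tool_pos"]
a=lambda s,y,z: tv(s,y,z,36,15.6)
plan(a('L',177,245),a('S',178,245),a('S',178,135),a('S',20,135),a('S',20,106))
E
```

```text
time: 8.85
tool_pos: [625.0, 370.2, 148.5]
tcp_rot: [3.141, 0.002, 0.128]
ft_force: [-0.7, -0.8, -1.0]
width: 35.3
finger_force: 59.7
t 8.8 at [625.01 370.23 148.49] w 35.3 F 59.706501701384695 [-0.65 -0.81 -0.96]
turn [0.   0.02 0.01] shift [ 0.04  0.1  -3.74] -> [626.47 367.52 260.6 ]
turn [ 0.   -0.    1.81] shift [ 2.17 12.77  0.  ] -> [656.53 -19.81 260.6 ]
turn [0. 0. 0.] shift [ 0.   -0.    3.67] -> [656.53 -19.81 150.6 ]
turn [0. 0. 0.] shift [-0.    5.27  0.  ] -> [ 642.17 -177.15  150.6 ]
turn [0. 0. 0.] shift [ 0.   -0.    0.97] -> [ 642.17 -177.15  121.6 ]
```

```bash
python3 -m handwheel '[[0,0,-0.75,0,0,0,0.2],[0,0,-0.75,0,0,0,0.2],[0,0,-0.75,0,0,0,0.2],[0,0,-0.75,0,0,0,0.2],[0,0,-0.75,0,0,0,0.2],[0,0,0,0,0,0.6,0.2],[0,0,0,0,0,0.6,0.2],[0,0,0,0,0,0.6,0.2],[0.17,1,0,0,0,0,0.2],[0.17,1,0,0,0,0,0.2],[0.17,1,0,0,0,0,0.2],[0.17,1,0,0,0,0,0.2]]'
python3 -m handwheel '[[0.17,1,0,0,0,0,0.2],[0.17,1,0,0,0,0,0.2],[0.17,1,0,0,0,0,0.2],[0.17,1,0,0,0,0,0.2],[0.17,1,0,0,0,0,0.2],[0.17,1,0,0,0,0,0.2],[0.17,1,0,0,0,0,0.2],[0.17,1,0,0,0,0,0.2],[0.17,0.8,0,0,0,0,0.2],[0,0,0,0,0,0,0.2],[0,0,0,0,0,0,0.2]]'
python3 - <<'E'
from h import *
a=lambda s,y,z: tv(s,y,z,36,15.6)
plan(a('S',178,245),a('S',178,135),a('S',20,135),a('S',20,106))
import cv2
cv2.imwrite("pics/s1.png",cv2.resize(robot.grab_frame("scene")[100:330,160:460,::-1],None,fx=2.5,fy=2.5))
E
```

```text
time: 10.05
tool_pos: [635.6, 244.5, 261.4]
tcp_rot: [3.14, 0.002, -0.091]
ft_force: [0.2, 0.8, -1.6]
width: 35.1
finger_force: 59.7
time: 11.15
tool_pos: [657.4, -21.8, 261.6]
tcp_rot: [3.141, 0.002, -0.092]
ft_force: [0.4, 0.2, -1.1]
width: 35.1
finger_force: 59.7
t 11.2 at [657.37 -21.77 261.6 ] w 35.1 F 59.708048266065816 [ 0.39  0.16 -1.15]
turn [ 0.01  0.02 -0.01] shift [-0.03 -0.06  0.03] -> [656.53 -19.81 260.6 ]
turn [0. 0. 0.] shift [ 0.   -0.    3.67] -> [656.53 -19.81 150.6 ]
turn [0. 0. 0.] shift [-0.    5.27  0.  ] -> [ 642.17 -177.15  150.6 ]
turn [0. 0. 0.] shift [ 0.   -0.    0.97] -> [ 642.17 -177.15  121.6 ]
```

View pics/s1.png

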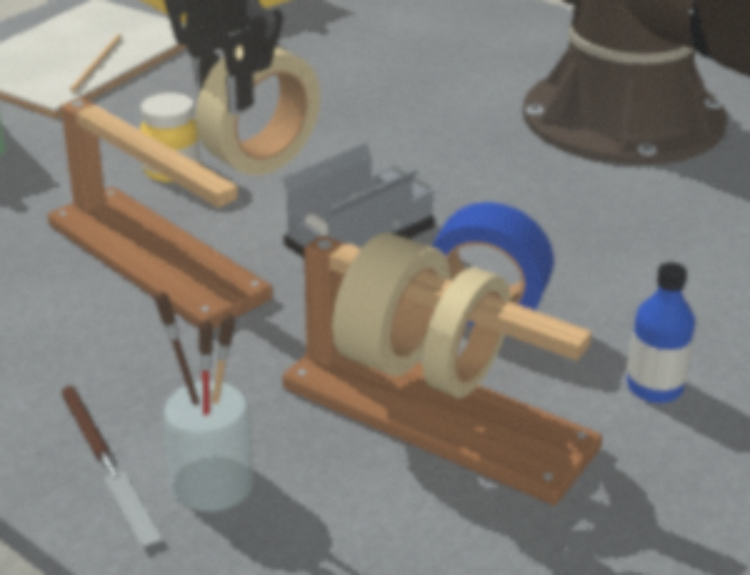

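The medium roll is held squarely at about (255,110), near the spare's free end, and the other two hang undisturbed. Going down and sliding on.

```bash
python3 -m handwheel '[[0,-0.05,0.74,0,0,0,0.2],[0,0,0.74,0,0,0,0.2],[0,0,0.74,0,0,0,0.2],[0,0,0.74,0,0,0,0.2],[0,0,0.74,0,0,0,0.2],[0,0,0,0,0,0,0.2],[0,0.6,0,0,0,0,0.2],[0,0.7,0,0,0,0,0.2]]'
python3 -m handwheel '[[0,0.8,0,0,0,0,0.2],[0,0.8,0,0,0,0,0.2],[0,0.8,0,0,0,0,0.2],[0,0.8,0,0,0,0,0.2],[0,0.77,0,0,0,0,0.2],[0,0,0,0,0,0,0.2],[0,0,0.48,0,0,0,0.2],[0,0,0.42,0,0,0,0.2],[0,0,0,0,0,0,0.2]]'
```

```text
time: 12.0
tool_pos: [654.5, -58.9, 152.4]
tcp_rot: [3.14, -0.0, -0.089]
ft_force: [0.3, 0.2, -0.8]
width: 35.1
finger_force: 59.8
time: 12.9
tool_pos: [642.9, -176.7, 122.5]
tcp_rot: [3.141, 0.003, -0.09]
ft_force: [-0.1, 0.6, -1.0]
width: 35.3
finger_force: 59.2
```

```bash
python3 -m handwheel '[[0,0,0.04,0,0,0,0.2],[0,0,0,0,0,0,0.2],[0,0,0,0,0,0,0.6],[0,0,0,0,0,0,0.6],[0,0,0,0,0,0,0.6],[0,0,-0.5,0,0,0,0.6],[0,0,-0.9,0,0,0,0.6],[0,0,-1,0,0,0,0.6],[0,0,-1,0,0,0,0.6],[0,0,0,0,0,0,0.6]]'
python3 - <<'E'
from h import *
plan(tv('S',20,250),tv('L',21,250),tv('L',21,106))
E
```

```text
time: 13.9
tool_pos: [644.6, -178.0, 230.7]
tcp_rot: [3.138, -0.006, -0.091]
ft_force: [-0.4, -0.7, -0.2]
width: 51.6
finger_force: 0.0
t 13.9 at [ 644.62 -178.04  230.67] w 51.6 F 0.0 [-0.42 -0.71 -0.22]
turn [ 0.03 -0.05 -0.  ] shift [-0.12 -0.02 -1.11] -> [ 641.17 -177.06  264.  ]
turn [-0.    0.   -1.81] shift [  1.76 -12.87  -0.  ] -> [645.08 212.63 264.  ]
turn [0. 0. 0.] shift [ 0.  -0.   4.8] -> [645.08 212.63 120.  ]
```

```bash
python3 -m handwheel '[[0,0,-0.37,0,0,-0.6,0.55],[0,0,-0.37,0,0,-0.6,0.55],[0,0,-0.37,0,0,-0.61,0.55],[0.13,-1,0,0,0,0,0.55],[0.13,-1,0,0,0,0,0.55],[0.13,-1,0,0,0,0,0.55],[0.13,-1,0,0,0,0,0.55],[0.13,-1,0,0,0,0,0.55],[0.13,-1,0,0,0,0,0.55],[0.13,-1,0,0,0,0,0.55],[0.13,-1,0,0,0,0,0.55],[0.13,-1,0,0,0,0,0.55]]'
python3 -m handwheel '[[0.13,-1,0,0,0,0,0.55],[0.13,-1,0,0,0,0,0.55],[0.13,-1,0,0,0,0,0.55],[0.1,-0.87,0,0,0,0,0.55],[0,0,0,0,0,0,0.55],[0,0,0,0,0,0,0.55]]'
python3 - <<'E'
from h import *
import cv2
plan(tv('L',21,106))
cv2.imwrite("pics/w4.png",robot.grab_frame("wrist")[:,:,::-1])
E
```

```text
time: 15.1
tool_pos: [643.9, 96.0, 258.6]
tcp_rot: [3.141, 0.001, 0.126]
ft_force: [-0.6, -0.1, 0.3]
width: 46.8
finger_force: 0.0
time: 15.7
tool_pos: [643.9, 212.0, 258.1]
tcp_rot: [3.141, 0.002, 0.127]
ft_force: [0.3, 0.3, -1.0]
width: 47.1
finger_force: 0.0
t 15.7 at [643.92 211.97 258.1 ] w 47.1 F 0.0 [ 0.28  0.26 -0.99]
turn [0.01 0.01 0.01] shift [ 0.04 -0.02  4.6 ] -> [645.08 212.63 120.  ]
```

View pics/w4.png

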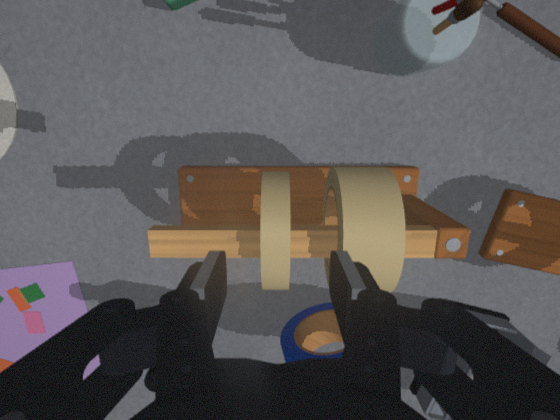

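The narrow roll's crest is at columns 262–291, centred under the hand, and the wide roll's crest starts at column 341, clear of the right finger.

```bash
python3 -m handwheel '[[0.04,-0.02,0.76,0,0,0,0.55],[0,0,0.76,0,0,0,0.55],[0,0,0.76,0,0,0,0.55],[0,0,0.76,0,0,0,0.55],[0,0,0.76,0,0,0,0.55],[0,0,0.76,0,0,0,0.55],[0,0,0,0,0,0,0.55],[0,0,0,0,0,0,0.15],[0,0,0,0,0,0,0.1],[0,0,0,0,0,0,0.1],[0,0,0,0,0,0,0.1],[0,0,0,0,0,0,0.1]]' 60
python3 -m handwheel '[[0,0,0,0,0,0,0.1],[0,0,0,0,0,0,0.1]]'
```

```text
time: 16.95
tool_pos: [645.7, 212.2, 122.4]
tcp_rot: [3.141, -0.001, 0.126]
ft_force: [1.6, -3.2, 7.3]
width: 23.1
finger_force: 60.1
time: 17.15
tool_pos: [645.8, 212.2, 122.4]
tcp_rot: [3.141, -0.001, 0.126]
ft_force: [0.7, -2.9, 7.2]
width: 22.6
finger_force: 60.1
```

```bash
python3 -m handwheel '[[0,0,-0.5,0,0,0,0.1],[0,0,-0.48,0,0,0,0.1],[0,0,0,0,0,0,0.1],[0,-0.6,0,0,0,0,0.1],[0,-0.9,0,0,0,0,0.1],[0,-0.9,0,0,0,0,0.1],[0,-0.9,0,0,0,0,0.1],[0,-0.9,0,0,0,0,0.1],[0,-0.85,0,0,0,0,0.1],[0,0,0,0,0,0,0.1],[0,0,-0.7,0,0,0,0.1],[0,0,-1,0,0,0,0.1]]'
python3 -m handwheel '[[0,0,-1,0,0,0,0.1],[0,0,-1,0,0,0,0.1],[0,0,0,0,0,0.6,0.1],[0,0,0,0,0,0.6,0.1],[0,0,0,0,0,0.61,0.1],[0.17,1,0,0,0,0,0.1],[0.17,1,0,0,0,0,0.1],[0.17,1,0,0,0,0,0.1],[0.17,1,0,0,0,0,0.1],[0.17,1,0,0,0,0,0.1],[0.17,1,0,0,0,0,0.1],[0.17,1,0,0,0,0,0.1]]'
python3 - <<'E'
from h import *
a=lambda s,y,z: tv(s,y,z,36,16.4)
plan(a('S',172,245),a('S',172,135),a('S',88,135),a('S',88,106))
E
```

```text
time: 18.35
tool_pos: [625.0, 362.8, 199.6]
tcp_rot: [3.14, 0.006, 0.127]
ft_force: [0.3, 0.5, -0.6]
width: 23.3
finger_force: 59.2
time: 19.55
tool_pos: [642.4, 149.2, 261.2]
tcp_rot: [3.14, 0.002, -0.091]
ft_force: [0.9, -0.6, -1.1]
width: 23.0
finger_force: 59.3
t 19.6 at [642.35 149.22 261.22] w 23.0 F 59.289702790556476 [ 0.92 -0.62 -1.07]
turn [ 0.01  0.02 -0.  ] shift [ 0.98  5.77 -0.01] -> [655.98 -25.78 261.4 ]
turn [0. 0. 0.] shift [ 0.   -0.    3.67] -> [655.98 -25.78 151.4 ]
turn [0. 0. 0.] shift [-0.   2.8  0. ] -> [ 648.35 -109.44  151.4 ]
turn [0. 0. 0.] shift [ 0.   -0.    0.97] -> [ 648.35 -109.44  122.4 ]
```

```bash
python3 -m handwheel '[[0.16,0.95,0,0,0,0,0.1],[0.16,0.95,0,0,0,0,0.1],[0.16,0.95,0,0,0,0,0.1],[0.16,0.95,0,0,0,0,0.1],[0.16,0.95,0,0,0,0,0.1],[0.16,0.8,0,0,0,0,0.1],[0,0,0,0,0,0,0.1],[0,0,0.74,0,0,0,0.1],[0,0,0.74,0,0,0,0.1],[0,0,0.74,0,0,0,0.1],[0,0,0.74,0,0,0,0.1],[0,0,0.71,0,0,0,0.1]]'
python3 - <<'E'
from h import *
a=lambda s,y,z: tv(s,y,z,36,16.4)
plan(a('S',172,135),a('S',88,135),a('S',88,106))
E
```

```text
time: 20.75
tool_pos: [655.7, -17.3, 150.4]
tcp_rot: [3.141, 0.002, -0.091]
ft_force: [0.4, -0.5, -0.5]
width: 22.9
finger_force: 59.2
t 20.8 at [655.67 -17.26 150.42] w 22.9 F 59.24354120157659 [ 0.45 -0.53 -0.45]
turn [0.01 0.02 0.  ] shift [ 0.04  0.28 -0.03] -> [655.98 -25.78 151.4 ]
turn [0. 0. 0.] shift [-0.   2.8  0. ] -> [ 648.35 -109.44  151.4 ]
turn [0. 0. 0.] shift [ 0.   -0.    0.97] -> [ 648.35 -109.44  122.4 ]
```

```bash
python3 -m handwheel '[[0,0.7,0,0,0,0,0.1],[0,0.8,0,0,0,0,0.1],[0,0.8,0,0,0,0,0.1],[0,0.78,0,0,0,0,0.1],[0,0,0,0,0,0,0.1],[0,0,0.5,0,0,0,0.1],[0,0,0.41,0,0,0,0.1],[0,0,0,0,0,0,0.1],[0,0,0,0,0,0,0.1]]'
```

```text
time: 21.65
tool_pos: [647.3, -109.0, 123.1]
tcp_rot: [3.141, 0.003, -0.09]
ft_force: [-0.3, 0.3, -0.9]
width: 23.2
finger_force: 60.0
```

```bash
python3 -m handwheel '[[0,0,0.03,0,0,0,0.1],[0,0,0,0,0,0,0.5],[0,0,0,0,0,0,0.5],[0,0,0,0,0,0,0.5],[0,0,-0.5,0,0,0,0.5],[0,0,-0.9,0,0,0,0.5],[0,0,-1,0,0,0,0.5],[0,0,-1,0,0,0,0.5],[0,0,-1,0,0,0,0.7],[0,0,0,0,0,0,0.7]]'
python3 - <<'E'
from h import *
import cv2
plan(tv('L',-53,250),tv('L',-53,106,dz=18))
cv2.imwrite("pics/w5.png",robot.grab_frame("wrist")[:,:,::-1])
E
```

```text
time: 22.65
tool_pos: [649.0, -110.3, 261.3]
tcp_rot: [3.139, -0.006, -0.091]
ft_force: [0.2, 0.2, 0.5]
width: 59.9
finger_force: 0.0
t 22.6 at [ 649.   -110.32  261.26] w 59.9 F 0.0 [0.21 0.22 0.46]
turn [ 0.03 -0.05 -1.81] shift [ 1.22 -8.23 -0.09] -> [654.38 139.22 264.  ]
turn [0. 0. 0.] shift [ 0.   -0.    4.67] -> [654.38 139.22 124.  ]
```

View pics/w5.png

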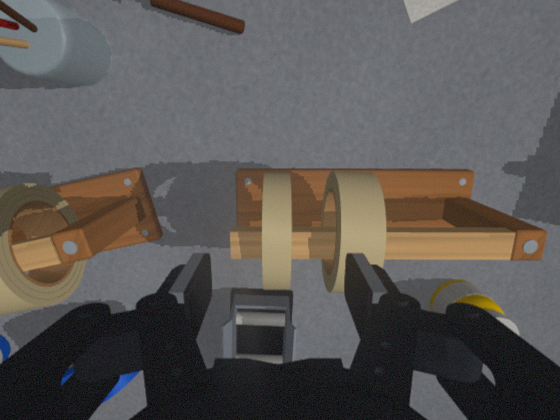

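Both rolls hang on the spare bar (narrow crest at column 277, medium at about 362). Now the wide roll.

```bash
python3 -m handwheel '[[0,0,0,0,0,-0.6,0.82],[0,0,0,0,-0.05,-0.6,0.82],[0,0,0,0,0,-0.61,0.82],[0.14,-0.92,-0.01,0,0,0,0.82],[0.14,-0.92,-0.01,0,0,0,0.82],[0.14,-0.92,-0.01,0,0,0,0.82],[0.14,-0.92,-0.01,0,0,0,0.82],[0.14,-0.92,-0.01,0,0,0,0.82],[0.14,-0.92,-0.01,0,0,0,0.82],[0.14,-0.92,-0.01,0,0,0,0.82],[0.14,-0.92,-0.01,0,0,0,0.82],[0.12,-0.87,0,0,0,0,0.82]]'
python3 -m handwheel '[[0,0,0,0,0,0,0.82],[0,0,0,0,0,0,0.82]]'
python3 - <<'E'
from h import *
import cv2
plan(tv('L',-53,106,dz=18))
cv2.imwrite("pics/w6.png",robot.grab_frame("wrist")[:,:,::-1])
E
```

```text
time: 23.9
tool_pos: [653.3, 140.8, 257.2]
tcp_rot: [-3.142, 0.009, 0.126]
ft_force: [-0.3, -0.1, -0.3]
width: 69.9
finger_force: 0.0
time: 24.1
tool_pos: [653.3, 139.8, 257.2]
tcp_rot: [3.141, 0.009, 0.127]
ft_force: [-0.1, 0.4, -0.0]
width: 70.1
finger_force: 0.0
t 24.1 at [653.34 139.83 257.15] w 70.1 F 0.0 [-0.07  0.43 -0.04]
turn [0.   0.07 0.01] shift [0.03 0.02 4.44] -> [654.38 139.22 124.  ]
```

View pics/w6.png

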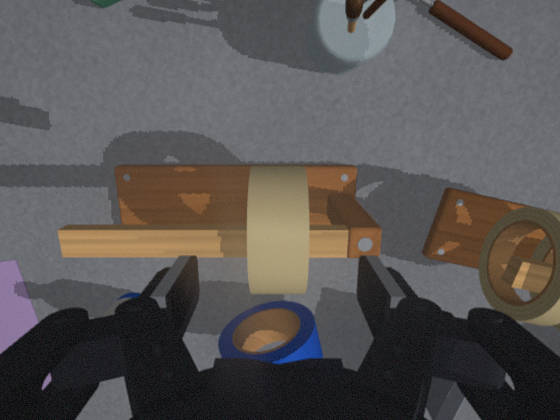

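The wide roll's crest is at columns 247–309, centred under the hand. Descending and gripping.

```bash
python3 -m handwheel '[[0.03,0,0.74,0,0.07,0,0.82],[0,0,0.74,0,0,0,0.82],[0,0,0.74,0,0,0,0.82],[0,0,0.74,0,0,0,0.82],[0,0,0.74,0,0,0,0.82],[0,0,0.74,0,0,0,0.82],[0,0,0,0,0,0,0.82],[0,0,0,0,0,0,0.4],[0,0,0,0,0,0,0.4],[0,0,0,0,0,0,0.4],[0,0,0,0,0,0,0.4],[0,0,0,0,0,0,0.4]]' 70
python3 -m handwheel '[[0,0,-0.5,0,0,0,0.4],[0,0,-0.48,0,0,0,0.4],[0,0,0,0,0,0,0.4],[0,0,0,0,0,0,0.4]]'
python3 - <<'E'
from h import *
a=lambda s,y,z: tv(s,y,z,35,18)
plan(a('L',190,135),a('L',190,200),raw((0,0,0),0))
E
```

```text
time: 25.35
tool_pos: [655.2, 139.4, 125.8]
tcp_rot: [3.141, -0.003, 0.126]
ft_force: [0.8, -4.0, 7.7]
width: 46.5
finger_force: 72.7
time: 25.75
tool_pos: [654.4, 139.9, 154.4]
tcp_rot: [-3.141, -0.002, 0.126]
ft_force: [-1.0, 0.7, -2.9]
width: 46.8
finger_force: 72.4
t 25.8 at [654.44 139.88 154.36] w 46.8 F 72.43040378754954 [-1.04  0.68 -2.89]
turn [-0.   -0.01  0.  ] shift [-0.   -8.08  0.05] -> [623.85 380.29 153.  ]
turn [0. 0. 0.] shift [ 0.    0.   -2.17] -> [623.85 380.29 218.  ]
turn [ 0.   -0.    1.05] shift [-20.79  12.68   7.27] -> [0. 0. 0.]
```

```bash
python3 -m handwheel '[[0,-0.6,0,0,0,0,0.4],[0,-0.9,0,0,0,0,0.4],[0,-1,0,0,0,0,0.4],[0,-1,0,0,0,0,0.4],[0,-1,0,0,0,0,0.4],[0,-1,0,0,0,0,0.4],[0,-1,0,0,0,0,0.4],[0,-1,0,0,0,0,0.4],[0,-0.7,0,0,0,0,0.4],[0,0,0,0,0,0,0.4]]'
python3 -m handwheel '[[0,0,-0.8,0,0,0,0.4],[0,0,-0.9,0,0,0,0.4],[0,0,-0.9,0,0,0,0.4],[0,0,-0.9,0,0,0.7,0.4],[0,0,0,0,0,0.7,0.4],[0,0,0,0,0,0.69,0.4],[0,0,0,0,0,0,0.4]]'
python3 - <<'E'
from h import *
a=lambda s,y,z: tv(s,y,z,36,19.8)
plan(a('D',0,240),a('D',0,150),a('D',0,82))
E
```

```text
time: 26.75
tool_pos: [622.2, 386.8, 153.0]
tcp_rot: [-3.141, 0.0, 0.129]
ft_force: [0.4, -0.1, -1.7]
width: 46.7
finger_force: 72.4
time: 27.45
tool_pos: [623.5, 383.1, 258.6]
tcp_rot: [3.141, -0.0, -0.127]
ft_force: [0.8, -0.3, -1.5]
width: 47.0
finger_force: 72.5
t 27.4 at [623.48 383.07 258.59] w 47.0 F 72.54183350130916 [ 0.76 -0.32 -1.54]
turn [ 0.   -0.   -0.01] shift [-2.98 15.76 -0.04] -> [475.72 -74.79 259.8 ]
turn [0. 0. 0.] shift [-0. -0.  3.] -> [475.72 -74.79 169.8 ]
turn [0. 0. 0.] shift [-0.   -0.    2.27] -> [475.72 -74.79 101.8 ]
```

```bash
python3 -m handwheel '[[-0.18,0.95,0,0,0,0,0.4],[-0.18,0.95,0,0,0,0,0.4],[-0.18,0.95,0,0,0,0,0.4],[-0.18,0.95,0,0,0,0,0.4],[-0.18,0.95,0,0,0,0,0.4],[-0.18,0.95,0,0,0,0,0.4],[-0.18,0.95,0,0,0,0,0.4],[-0.18,0.95,0,0,0,0,0.4],[-0.18,0.95,0,0,0,0,0.4],[-0.18,0.95,0,0,0,0,0.4],[-0.18,0.95,0,0,0,0,0.4],[-0.18,0.95,0,0,0,0,0.4]]'
python3 -m handwheel '[[-0.18,0.9,0,0,0,0,0.4],[-0.18,0.9,0,0,0,0,0.4],[-0.18,0.9,0,0,0,0,0.4],[-0.18,0.9,0,0,0,0,0.4],[0,0.6,0,0,0,0,0.4],[0,0,0,0,0,0,0.4],[0,0,0,0,0,0,0.4]]'
python3 - <<'E'
from h import *
import cv2,pickle
a=lambda s,y,z: tv(s,y,z,36,19.8)
plan(a('D',0,240),a('D',0,150),a('D',0,82))
f=robot.grab_frame("scene")[80:260,240:430,::-1];g=robot.grab_frame("top")[195:330,235:375,::-1]
f=cv2.resize(f,(400,380),interpolation=2);g=cv2.resize(g,(394,380),interpolation=2)
cv2.imwrite("pics/d1.png",cv2.hconcat([f,g]))
E
```

```text
time: 28.65
tool_pos: [515.9, 51.1, 258.5]
tcp_rot: [-3.141, -0.001, -0.122]
ft_force: [0.6, -0.8, -1.9]
width: 46.6
finger_force: 72.7
time: 29.35
tool_pos: [479.3, -70.0, 258.5]
tcp_rot: [-3.141, -0.001, -0.124]
ft_force: [-0.1, 0.3, -2.5]
width: 46.8
finger_force: 72.8
t 29.4 at [479.33 -70.04 258.53] w 46.8 F 72.83787710583823 [-0.07  0.25 -2.48]
turn [-0.   -0.01  0.  ] shift [-0.1   0.17 -0.04] -> [475.72 -74.79 259.8 ]
turn [0. 0. 0.] shift [-0. -0.  3.] -> [475.72 -74.79 169.8 ]
turn [0. 0. 0.] shift [-0.   -0.    2.27] -> [475.72 -74.79 101.8 ]
```

View pics/d1.png

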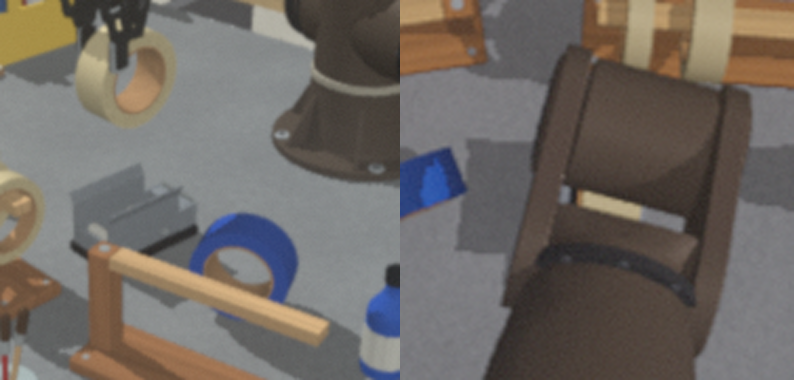

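The roll is upright above the dispenser (arm hides it from the top camera). Correct the last few mm and lower slowly, watching the force.

```bash
python3 -m handwheel '[[-0.1,0.17,0.5,0,0,0,0.4],[0,0,0.8,0,0,0,0.4],[0,0,0.8,0,0,0,0.4],[0,0,0.8,0,0,0,0.4],[0,0,0.5,0,0,0,0.4],[0,0,0.4,0,0,0,0.4],[0,0,0,0,0,0,0.4],[0,0,0,0,0,0,0.4]]'
python3 -m handwheel '[[0,0,0.3,0,0,0,0.4],[0,0,0.3,0,0,0,0.4],[0,0,0.3,0,0,0,0.4],[0,0,0.3,0,0,0,0.4],[0,0,0,0,0,0,0.4]]'
```

```text
time: 30.25
tool_pos: [476.2, -74.0, 144.8]
tcp_rot: [-3.141, -0.001, -0.124]
ft_force: [-0.3, -0.6, -2.0]
width: 47.0
finger_force: 72.7
time: 30.75
tool_pos: [475.5, -74.4, 107.3]
tcp_rot: [-3.141, 0.001, -0.125]
ft_force: [0.0, 0.1, -2.5]
width: 47.1
finger_force: 72.8
```

No contact yet; roll centre at about 87.5 mm. A few mm more.

```bash
python3 -m handwheel '[[0,0,0.1,0,0,0,0.4],[0,0,0.07,0,0,0,0.4],[0,0,0,0,0,0,0.4],[0,0,0,0,0,0,0.4]]'
python3 -m handwheel '[[0,0,0.03,0,0,0,0.4],[0,0,0,0,0,0,0.4]]'
```

```text
time: 31.15
tool_pos: [476.0, -74.6, 103.6]
tcp_rot: [-3.141, -0.001, -0.125]
ft_force: [-0.0, -0.8, -2.6]
width: 47.0
finger_force: 73.0
time: 31.35
tool_pos: [476.3, -74.6, 103.2]
tcp_rot: [-3.141, -0.002, -0.125]
ft_force: [-1.0, 0.1, 6.2]
width: 47.0
finger_force: 74.0
```

Contact at about 83 mm, as expected. Release and look.

```bash
python3 -m handwheel '[[0,0,0,0,0,0,0.75],[0,0,0,0,0,0,0.75],[0,0,0,0,0,0,0.75],[0,0,0,0,0,0,0.75],[0,0,-0.5,0,0,0,0.75],[0,0,-1,0,0,0,0.75],[0,0,-1,0,0,0,0.75],[0,0,-1,0,0,0,0.75],[0,0,-1,0,0,0,0.75],[0,0,-0.7,0,0,0,0.6],[0,0,0,0,0,0,0.55]]'
python3 - <<'E'
from h import *
import cv2
plan(tv('S',88,250),tv('S',88,106,dz=16.4))
f=robot.grab_frame("scene")[80:260,240:430,::-1];g=robot.grab_frame("wrist")[:,:,::-1]
cv2.imwrite("pics/d2.png",cv2.hconcat([cv2.resize(f,(393,372),interpolation=2),cv2.resize(g[150:],(407,196),interpolation=2).copy() if 0 else cv2.resize(g[:,80:480],(400,420))[:372]]))
E
```

```text
time: 32.45
tool_pos: [476.7, -74.8, 261.1]
tcp_rot: [3.141, -0.005, -0.125]
ft_force: [0.4, 0.1, -0.5]
width: 47.1
finger_force: 0.0
t 32.5 at [476.67 -74.77 261.06] w 47.1 F 0.0 [ 0.45  0.1  -0.51]
turn [ 0.01 -0.05 -0.28] shift [ 5.77  0.63 -0.1 ] -> [ 647.35 -109.34  264.  ]
turn [0. 0. 0.] shift [ 0.   -0.    4.72] -> [ 647.35 -109.34  122.4 ]
```

View pics/d2.png

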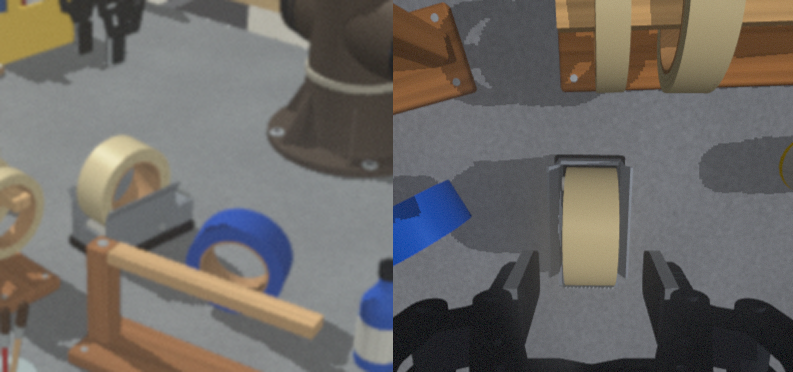

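The wide roll sits centred between the cheeks on the rollers (right half: about (590,225)). Now the narrow roll goes back.

```bash
python3 -m handwheel '[[0,0,0,0,-0.05,-0.28,0.55],[0.96,0.1,0,0,0,0,0.55],[0.96,0.1,0,0,0,0,0.55],[0.96,0.1,0,0,0,0,0.55],[0.96,0.1,0,0,0,0,0.55],[0.96,0.1,0,0,0,0,0.55],[0.96,0.1,0,0,0,0,0.55],[0,0,0,0,0,0,0.55],[0,0,0,0,0,0,0.55]]'
python3 - <<'E'
from h import *
plan(raw((647.5,-109,122.5),-.091))
E
```

```text
time: 33.45
tool_pos: [645.9, -108.1, 255.5]
tcp_rot: [-3.141, 0.009, -0.091]
ft_force: [-0.4, -0.1, 0.2]
width: 47.0
finger_force: 0.0
t 33.5 at [ 645.86 -108.1   255.48] w 47.0 F 0.0 [-0.36 -0.11  0.22]
turn [-0.01  0.07 -0.  ] shift [0.06 0.02 4.43] -> [ 647.5 -109.   122.5]
```

```bash
python3 -m handwheel '[[0.06,0.02,0.74,0,0.07,0,0.55],[0,0,0.74,0,0,0,0.55],[0,0,0.74,0,0,0,0.55],[0,0,0.74,0,0,0,0.55],[0,0,0.74,0,0,0,0.55],[0,0,0.73,0,0,0,0.55],[0,0,0,0,0,0,0.55],[0,0,0,0,0,0,0.1],[0,0,0,0,0,0,0.1],[0,0,0,0,0,0,0.1],[0,0,0,0,0,0,0.1],[0,0,0,0,0,0,0.1]]' 60
python3 -m handwheel '[[0,0,-0.5,0,0,0,0.1],[0,0,-0.47,0,0,0,0.1],[0,0,0,0,0,0,0.1],[0,-0.7,0,0,0,0,0.1],[0,-0.8,0,0,0,0,0.1],[0,-0.8,0,0,0,0,0.1],[0,-0.6,0,0,0,0,0.1],[0,0,0,0,0,0,0.1]]'
python3 - <<'E'
from h import *
q=np.array([645.8,212.2,0]); yl=np.array([-np.sin(.126),np.cos(.126),0])
f=lambda d,z: raw(q+yl*d+[0,0,z],.126)
p=robot.observe()["tool_pos"]
plan(raw((p[0],p[1],262),-.091),f(155,262),f(155,151),f(0,151),f(0,122.4))
E
```

```text
time: 34.65
tool_pos: [648.5, -109.0, 125.8]
tcp_rot: [-3.141, -0.004, -0.091]
ft_force: [-1.2, 1.3, 6.2]
width: 23.3
finger_force: 60.5
time: 35.45
tool_pos: [656.2, -20.2, 154.0]
tcp_rot: [-3.141, -0.003, -0.089]
ft_force: [-0.6, -0.5, -0.2]
width: 22.7
finger_force: 59.6
t 35.5 at [656.22 -20.23 153.96] w 22.7 F 59.55214280234941 [-0.55 -0.51 -0.2 ]
turn [-0.   -0.03  0.02] shift [ 0.   0.  -3.6] -> [656.22 -20.23 262.  ]
turn [-0.    0.   -1.81] shift [  0.63 -12.9   -0.  ] -> [626.32 365.97 262.  ]
turn [0. 0. 0.] shift [ 0.  -0.   3.7] -> [626.32 365.97 151.  ]
turn [0. 0. 0.] shift [0.   5.17 0.  ] -> [645.8 212.2 151. ]
turn [0. 0. 0.] shift [ 0.   -0.    0.95] -> [645.8 212.2 122.4]
```

```bash
python3 -m handwheel '[[0,0,-0.9,0,0,0,0.1],[0,0,-0.9,0,0,0,0.1],[0,0,-0.9,0,0,0,0.1],[0,0,-0.9,0,0,0,0.1],[0,0,0,0,0,-0.6,0.1],[0,0,0,0,0,-0.6,0.1],[0,0,0,0,0,-0.6,0.1],[0.05,-0.95,0,0,0,0,0.1],[0.05,-0.95,0,0,0,0,0.1],[0.05,-0.95,0,0,0,0,0.1],[0.05,-0.95,0,0,0,0,0.1],[0.05,-0.95,0,0,0,0,0.1]]'
python3 -m handwheel '[[0.05,-0.95,0,0,0,0,0.1],[0.05,-0.95,0,0,0,0,0.1],[0.05,-0.95,0,0,0,0,0.1],[0.05,-0.95,0,0,0,0,0.1],[0.05,-0.95,0,0,0,0,0.1],[0.05,-0.95,0,0,0,0,0.1],[0.05,-0.95,0,0,0,0,0.1],[0.05,-0.95,0,0,0,0,0.1],[0,-0.6,0,0,0,0,0.1],[0,0,0,0,0,0,0.1],[0,0,0,0,0,0,0.1]]'
python3 - <<'E'
from h import *
q=np.array([645.8,212.2,0]); yl=np.array([-np.sin(.126),np.cos(.126),0])
f=lambda d,z: raw(q+yl*d+[0,0,z],.126)
plan(f(155,262),f(155,154),f(0,154),f(0,125.5))
E
```

```text
time: 36.65
tool_pos: [645.4, 120.4, 261.9]
tcp_rot: [3.141, -0.003, 0.124]
ft_force: [0.1, 0.9, -1.6]
width: 22.6
finger_force: 59.6
time: 37.75
tool_pos: [626.8, 365.0, 261.6]
tcp_rot: [3.141, -0.003, 0.125]
ft_force: [0.1, 0.0, -1.5]
width: 22.8
finger_force: 59.5
t 37.8 at [626.85 364.98 261.59] w 22.8 F 59.546546022902476 [ 0.09  0.01 -1.48]
turn [ 0.01 -0.02 -0.01] shift [-0.01 -0.03 -0.01] -> [626.32 365.97 262.  ]
turn [0. 0. 0.] shift [ 0.  -0.   3.6] -> [626.32 365.97 154.  ]
turn [0. 0. 0.] shift [0.   5.17 0.  ] -> [645.8 212.2 154. ]
turn [0. 0. 0.] shift [ 0.   -0.    0.95] -> [645.8 212.2 125.5]
```

```bash
python3 -m handwheel '[[0,0,0.72,0,0,0,0.1],[0,0,0.72,0,0,0,0.1],[0,0,0.72,0,0,0,0.1],[0,0,0.72,0,0,0,0.1],[0,0,0.72,0,0,0,0.1],[0,0,0,0,0,0,0.1],[0,0.6,0,0,0,0,0.1],[0,0.9,0,0,0,0,0.1],[0,0.9,0,0,0,0,0.1],[0,0.9,0,0,0,0,0.1],[0,0.9,0,0,0,0,0.1],[0,0.9,0,0,0,0,0.1]]'
python3 -m handwheel '[[0,0,0,0,0,0,0.1],[0,0,0.45,0,0,0,0.1],[0,0,0.4,0,0,0,0.1],[0,0,0,0,0,0,0.1],[0,0,0,0,0,0,0.1]]'
```

```text
time: 38.95
tool_pos: [646.8, 211.3, 155.8]
tcp_rot: [3.141, -0.006, 0.124]
ft_force: [1.2, -0.0, -0.3]
width: 22.8
finger_force: 59.6
time: 39.45
tool_pos: [645.9, 214.4, 127.7]
tcp_rot: [3.141, -0.002, 0.126]
ft_force: [0.1, -0.2, -0.3]
width: 22.6
finger_force: 59.6
```

```bash
python3 -m handwheel '[[0,0.06,0.06,0,0,0,0.1],[0,0,0,0,0,0,0.1],[0,0,0,0,0,0,0.5],[0,0,0,0,0,0,0.5],[0,0,0,0,0,0,0.5],[0,0,-0.5,0,0,0,0.5],[0,0,-1,0,0,0,0.5],[0,0,-1,0,0,0,0.5],[0,0,-1,0,0,0,0.5],[0,0,-1,0,0,0,0.65],[0,0,0,0,0,0,0.65]]'
python3 - <<'E'
from h import *
plan(raw((643.2,-177,258),-.091))
E
```

```text
time: 40.55
tool_pos: [647.2, 212.3, 267.5]
tcp_rot: [-3.141, -0.011, 0.125]
ft_force: [0.2, -0.4, 0.2]
width: 55.3
finger_force: 0.0
t 40.5 at [647.2  212.27 267.51] w 55.3 F 0.0 [ 0.18 -0.39  0.18]
turn [-0.01 -0.09  1.8 ] shift [ 1.05 12.93  0.32] -> [ 643.2 -177.   258. ]
```

```bash
python3 -m handwheel '[[0,0,0,0,-0.09,0.6,0.65],[0,0,0,0,0,0.6,0.65],[0,0,0,0,0,0.6,0.65],[0.08,1,0,0,0,0,0.65],[0.08,1,0,0,0,0,0.65],[0.08,1,0,0,0,0,0.65],[0.08,1,0,0,0,0,0.65],[0.08,1,0,0,0,0,0.65],[0.08,1,0,0,0,0,0.65],[0.08,1,0,0,0,0,0.65],[0.08,1,0,0,0,0,0.65],[0.08,1,0,0,0,0,0.65]]'
python3 -m handwheel '[[0.08,1,0,0,0,0,0.65],[0.08,1,0,0,0,0,0.65],[0.08,1,0,0,0,0,0.65],[0.08,0.93,0,0,0,0,0.65],[0,0,0,0,0,0,0.65],[0,0,0,0,0,0,0.65]]'
python3 - <<'E'
from h import *
plan(raw((643,-177,124),-.091))
E
```

```text
time: 41.75
tool_pos: [642.7, -60.1, 262.3]
tcp_rot: [3.14, 0.007, -0.091]
ft_force: [-0.2, 0.1, -0.2]
width: 55.4
finger_force: 0.0
time: 42.35
tool_pos: [641.5, -177.4, 262.1]
tcp_rot: [3.14, 0.008, -0.092]
ft_force: [0.0, 0.7, -0.2]
width: 55.3
finger_force: 0.0
t 42.4 at [ 641.53 -177.39  262.13] w 55.3 F 0.0 [ 0.04  0.7  -0.24]
turn [ 0.01  0.06 -0.01] shift [ 0.05 -0.02  4.6 ] -> [ 643. -177.  124.]
```

```bash
python3 -m handwheel '[[0.05,0,0.77,0,0.06,0,0.65],[0,0,0.77,0,0,0,0.65],[0,0,0.77,0,0,0,0.65],[0,0,0.77,0,0,0,0.65],[0,0,0.77,0,0,0,0.65],[0,0,0.77,0,0,0,0.65],[0,0,0,0,0,0,0.65],[0,0,0,0,0,0,0.2],[0,0,0,0,0,0,0.2],[0,0,0,0,0,0,0.2],[0,0,0,0,0,0,0.2],[0,0,0,0,0,0,0.2]]' 60
python3 -m handwheel '[[0,0,-0.5,0,0,0,0.2],[0,0,-0.47,0,0,0,0.2],[0,0,0,0,0,0,0.2],[0,-0.7,0,0,0,0,0.2],[0,-0.9,0,0,0,0,0.2],[0,-0.9,0,0,0,0,0.2],[0,-0.9,0,0,0,0,0.2],[0,-0.9,0,0,0,0,0.2],[0,-0.9,0,0,0,0,0.2],[0,0,0,0,0,0,0.2]]'
python3 - <<'E'
from h import *
q=np.array([638,277.6,0]); yl=np.array([-np.sin(.126),np.cos(.126),0])
f=lambda d,z: raw(q+yl*d+[0,0,z],.126)
p=robot.observe()["tool_pos"]
plan(raw((p[0],p[1],262),-.091),f(95,262))
E
```

```text
time: 43.55
tool_pos: [643.6, -177.3, 124.6]
tcp_rot: [3.14, -0.002, -0.091]
ft_force: [1.1, 3.4, 6.7]
width: 34.9
finger_force: 61.1
time: 44.55
tool_pos: [657.3, -19.2, 152.3]
tcp_rot: [3.14, 0.0, -0.088]
ft_force: [0.3, -1.0, -0.6]
width: 34.8
finger_force: 60.0
t 44.5 at [657.25 -19.24 152.27] w 34.8 F 59.95514490525238 [ 0.31 -0.98 -0.61]
turn [0.01 0.   0.02] shift [ 0.    0.   -3.66] -> [657.25 -19.24 262.  ]
turn [-0.    0.   -1.81] shift [  0.61 -13.06  -0.  ] -> [626.06 371.85 262.  ]
```

```bash
python3 -m handwheel '[[0,0,-0.91,0,0,0,0.2],[0,0,-0.91,0,0,0,0.2],[0,0,-0.91,0,0,0,0.2],[0,0,-0.91,0,0,0,0.2],[0,0,0,0,0,-0.6,0.2],[0,0,0,0,0,-0.6,0.2],[0,0,0,0,0,-0.6,0.2],[0.05,-0.96,0,0,0,0,0.2],[0.05,-0.96,0,0,0,0,0.2],[0.05,-0.96,0,0,0,0,0.2],[0.05,-0.96,0,0,0,0,0.2],[0.05,-0.96,0,0,0,0,0.2]]'
python3 -m handwheel '[[0.05,-0.96,0,0,0,0,0.2],[0.05,-0.96,0,0,0,0,0.2],[0.05,-0.96,0,0,0,0,0.2],[0.05,-0.96,0,0,0,0,0.2],[0.05,-0.96,0,0,0,0,0.2],[0.05,-0.96,0,0,0,0,0.2],[0.05,-0.96,0,0,0,0,0.2],[0,-0.96,0,0,0,0,0.2],[0,-0.6,0,0,0,0,0.2],[0,0,0,0,0,0,0.2],[0,0,0,0,0,0,0.2]]'
python3 - <<'E'
from h import *
q=np.array([638,277.6,0]); yl=np.array([-np.sin(.126),np.cos(.126),0])
f=lambda d,z: raw(q+yl*d+[0,0,z],.126)
plan(f(95,262),f(95,153),f(0,153),f(0,124.5))
E
```

```text
time: 45.75
tool_pos: [646.7, 122.3, 261.2]
tcp_rot: [3.14, 0.001, 0.124]
ft_force: [0.8, -0.9, -1.2]
width: 35.2
finger_force: 60.0
time: 46.85
tool_pos: [626.4, 369.1, 260.6]
tcp_rot: [3.14, 0.001, 0.125]
ft_force: [-0.2, -0.4, -1.1]
width: 35.2
finger_force: 60.0
t 46.9 at [626.44 369.06 260.59] w 35.2 F 60.02231927785033 [-0.16 -0.4  -1.13]
turn [ 0.02  0.01 -0.01] shift [-0.   -0.09 -0.05] -> [626.06 371.85 262.  ]
turn [0. 0. 0.] shift [ 0.   -0.    3.63] -> [626.06 371.85 153.  ]
turn [0. 0. 0.] shift [-0.    3.17  0.  ] -> [638.  277.6 153. ]
turn [0. 0. 0.] shift [ 0.   -0.    0.95] -> [638.  277.6 124.5]
```

```bash
python3 -m handwheel '[[0,-0.1,0.71,0,0,0,0.2],[0,0,0.71,0,0,0,0.2],[0,0,0.71,0,0,0,0.2],[0,0,0.71,0,0,0,0.2],[0,0,0.71,0,0,0,0.2],[0,0,0,0,0,0,0.2],[0,0.6,0,0,0,0,0.2],[0,0.8,0,0,0,0,0.2],[0,0.9,0,0,0,0,0.2],[0,0.85,0,0,0,0,0.2],[0,0,0,0,0,0,0.2],[0,0,0,0,0,0,0.2]]'
python3 -m handwheel '[[0,0,0.45,0,0,0,0.2],[0,0,0.44,0,0,0,0.2],[0,0,0,0,0,0,0.2],[0,0,0,0,0,0,0.2]]'
```

```text
time: 48.05
tool_pos: [638.4, 277.5, 156.0]
tcp_rot: [3.14, -0.001, 0.123]
ft_force: [1.1, 0.2, -2.1]
width: 35.0
finger_force: 60.0
time: 48.45
tool_pos: [637.2, 279.1, 126.8]
tcp_rot: [3.14, 0.002, 0.126]
ft_force: [-0.6, -0.7, -1.5]
width: 35.1
finger_force: 60.0
```

```bash
python3 -m handwheel '[[0,0.05,0.06,0,0,0,0.2],[0,0,0,0,0,0,0.2],[0,0,0,0,0,0,0.65],[0,0,0,0,0,0,0.65],[0,0,0,0,0,0,0.65],[0,0,-0.5,0,0,0,0.65],[0,0,-1,0,0,0,0.65],[0,0,-1,0,0,0,0.65],[0,0,-1,0,0,0,0.65],[0,0,-1,0,0,0,0.65],[0,0,-0.5,0,0,0,0.65],[0,0,0,0,0,0,0.65]]'
python3 - <<'E'
from h import *
import cv2
cv2.imwrite("pics/s9.png",cv2.resize(robot.grab_frame("scene")[110:310,175:445,::-1],None,fx=2.95,fy=2.95,interpolation=2))
cv2.imwrite("pics/w9.png",robot.grab_frame("wrist")[:,:,::-1])
E
```

```text
time: 49.65
tool_pos: [638.5, 277.6, 279.8]
tcp_rot: [3.141, -0.005, 0.125]
ft_force: [-0.1, 0.1, -0.5]
width: 55.4
finger_force: 0.0
```

View pics/s9.png

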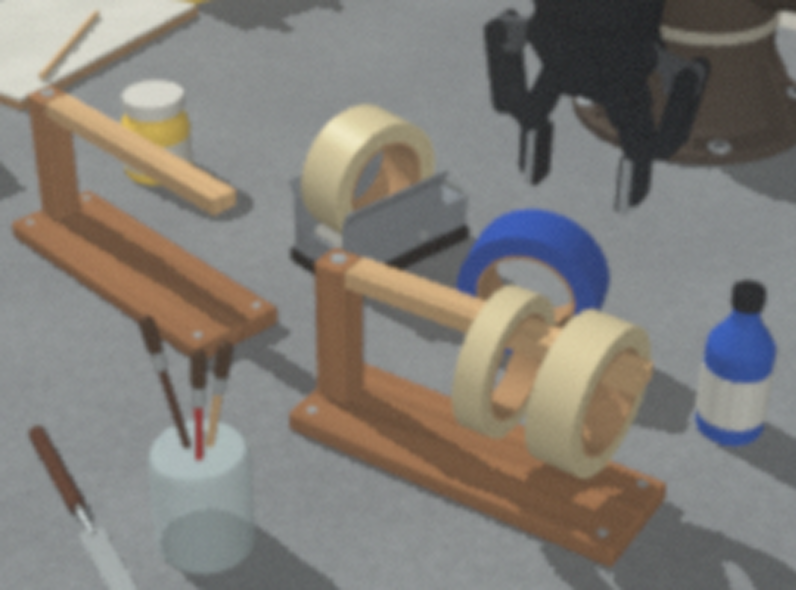

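The picture shows all in place: compared with the starting crop (shifted 59 rows), the narrow roll's left edge is still at 455 and the medium spans 530–651 (was 532–651). The wide roll is seated in the dispenser, and the jars and bottle are unmoved.

```bash
python3 -c "
from bench import robot
print(robot.hand_in())"
```

```text
the job is handed in; nothing more can be done
None
```

I handed the job in at about 50 s of the 138 s allowed: the wide roll rests on the dispenser's rollers and the medium and narrow rolls are back on the loaded stand, within about 3 mm of where they hung by the final camera view, with the jars and bottle unmoved; no verdict was returned at hand-in.

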